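# Seat a cell in the tester's plain well and start the test

### The job

Take the blue cell out of its red holder and stand it in the round well of the tester's brown adaptor puck: the puck never sits quite in the middle of its ring, so feel for the plain-edged well with light pressure, then press the cell straight down, firmly but not hard, until it is fully home on the sunken contact. Let go of it, push the green test button right in for a moment, and leave the cell seated. Leave the other cells, the glass dry cell, the copper clip and the screwdriver where they are.

Things in the scene. Friction and masses are not known exactly. Their poses are not given: they have to be found in the camera images.
- cell_blue_mid (a point): centre (half-way up) of the cell to test: upright bare cylindrical cell, blue jacket, white band near the top, 18.4 mm diameter, 65 mm tall (with a 1.5 mm high metal button on top), 45 g, flat sharp-edged bottom; z along it to the button end. Stands button up in its holder, bottom 6 mm above the bench. Gripped 50 mm above its bottom, the fingers stay clear of the brown puck when it is home
- holder_blue: red holder of the blue cell, one of three alike: a 46 x 46 x 24 mm block screwed to the bench, origin under its centre; its open pocket is 21 mm wide and 18 mm deep, so 47 mm of the cell stands clear
- tester: the tester: fixed black case 180 (x) x 300 (y) x 50 mm, origin under its centre, x away from its front. On it: a ring (84 mm across, 10 mm high) in the middle with the brown adaptor puck in it, a round meter 100 mm to +y (10 mm high), a round knob at x 45, y -105 mm (22 mm high), two binding posts at the front left, the green button at the front right
- well_mark (a point): centre of the ring at the height of the puck's flat top (84 mm above the bench), axes as the tester. The round brown puck (64 mm across) is clamped over to one side of the larger ring: the well in its middle lies 3 to 4.5 mm off this point, direction unknown, unmeasured. The well is an upright blind bore, 20.4 mm across, plain sharp rim, no chamfer; the top is flat all round and does not give
- contact (a joint): travel of the copper contact disc that closes the well 18 mm below the rim: 0 up, 0.004 m at its stop. Stiff in its guide: about 7 N slides it down, and it stays down. On it, a cell fully home has its bottom 22 mm below the rim and its centre 10.5 mm above well_mark. Over 30 N between the cell and the puck or contact does damage: search with a few newtons, stop pressing at the stop
- test_button_top (a point): the centre of the top face of the green test button on the tester (28 mm diameter, in a 44 mm steel collar), z up; its face is 22 mm above the black case (72 mm above the bench) and moves down with the button
- test_button (a joint): travel of the test button: 0 out, 0.006 m fully in; a spring returns it, about 5 N pushes it fully in
- cell_green_mid (a point): centre of a like cell with a green jacket, standing in another red holder; leave it
- cell_orange_mid (a point): centre of a like cell with an orange jacket, standing in the third red holder; leave it
- dry_cell: old glass-cased dry cell, upright jar 72 mm across and 131 mm tall, origin at the centre of its underside; leave it
- test_clip: tarnished copper test clip lying flat, about 70 x 12 x 15 mm, origin under its middle, x along it; leave it
- screwdriver: screwdriver lying along its x axis near the left edge, origin under its middle; leave it

How it is judged:
On the way, in this order (a step that is already met when the one before it is completed fails the run):
1. the blue cell is fully home in the well (z of cell_blue_mid in the frame of well_mark below 0.012 m and horizontal distance between cell_blue_mid and well_mark below 0.009 m and angle between cell_blue_mid's own z axis and vertical below 0.15 rad), for 0.3 s.
2. with the cell home, the test button is pushed right in (value of joint test_button above 0.0045 m and z of cell_blue_mid in the frame of well_mark below 0.012 m and horizontal distance between cell_blue_mid and well_mark below 0.009 m), for 0.1 s.
At the end, for the whole second after the job is handed in: The blue cell stands at rest and upright (button up, within 0.15 rad) in the well, fully home: its centre less than 12 mm above the height of the puck's top (10.5 mm when home) and within 9 mm of the ring's centre; the test button has been pushed in at least 4.5 mm after that and is out again (all of step 1 and z of cell_blue_mid in the frame of well_mark above 0.006 m and linear speed of cell_blue below 0.02 m/s and value of joint test_button below 0.002 m); the robot touches nothing.
It fails at once if the cell is forced against the brown puck or its contact with more than 30 N (contact force between cell_blue and adaptor above 30 N).
It fails at once if another cell is pulled out, tipped or shifted by more than 20 mm (distance of any of cell_green_mid, cell_orange_mid from where it was at the start of the episode above 0.02 m).
It fails at once if the glass dry cell, the clip or the screwdriver is shifted by more than 20 mm (distance of any of dry_cell, test_clip, screwdriver from where it was at the start of the episode above 0.02 m).
It also fails if it takes over 72 s, if anything falls off the work surface, if the arm or the gripper's body presses on something with over 40 N, if the wrist force passes 120 N, or if a joint passes its speed limit or range.

### The arm

A 6-joint arm with a two-finger parallel gripper is mounted at the origin on the work surface. World frame = base frame: x ahead of the robot, y to its left, z up, the work surface at z = 0. Lengths are in m, angles in rad, forces in N, time in s.
With the tool pointing down it reaches from about 0.325 to 1 m from the base axis. Payload 5.1 kg.
Tool frame: the origin (TCP) lies where the fingers leave the gripper's body, on its centre line; the fingertips stand 73 mm ahead of it and the grasp point (between the pads) lies 54 mm ahead of it; z points along the fingers, y is the direction in which the jaws open and shut (so a half turn about z gives the same grasp; the last joint's range is limited). The gripper opens to 85 mm and grips with 20 to 120 N. Pads are 22 mm wide; open, the fingers measure 114 mm over their backs; the gripper's body (76 mm by 85 mm) begins 54 mm behind the grasp point. The pads swing forward as they close: fully open they stand 13 mm farther back than shut.
Start: joints at [-1.338, 0.124, 1.65, -0, 1.367, -0.083], TCP at [0.202, -0.618, 0.304] pointing down, gripper open.
Joint ranges: [-2.61, 2.61], [-1.02, 2.33], [0.03, 2.71], [-1.35, 4.49], [0.32, 2.68], [-2.91, 2.91]. Speed limits (rad/s): [2.57, 2.57, 3.14, 3.14, 3.14, 3.14].

### API

Orientations are given as a rotation vector (axis times angle).
In Python, from workcell import * gives the robot as it stands.
- The arm moves only by the tool step_arm, never from a script. Its arguments are lists of equal length, an entry for each row: "dp": the shift along the world's x, y, z in units of 0.04 m (1.0 is 0.04 m), a list of three; "rotation": the turn, a rotation vector about the world's x, y, z in units of 0.08 rad (1.0 is 0.08 rad), a list of three; "fingers": the gripper's target within -1 to 1 (fully open at 1, half-way at 0, shut at -1). A call has 1 to 5 rows; each row shifts and turns the commanded pose from where the row before left it; what a row does not reach is not made up. A row lasts 1/8 s, in which the tool goes at most 62.5 mm and 10.7 degrees, less where a joint would pass 70% of its speed; a pose out of reach is approached as far as the arm can. A call with a number of a shift or a turn outside -1 to 1 is refused whole. A call with a gripper value outside its range is refused whole. The fingers move at their own pace and stop on an object; "newtons" is the grip in N (left out, the last holds). Time passes only in rows, so rows that do not move let the fingers close. It gives the time, the measured TCP pose, the force and the opening at its end, in the units of the state.
- get_state(): the state, without advancing time (a new reading comes with each control period).
- camera(name): name is "side" or "top" or "wrist"; returns a dict with "frame" (420x560x3 uint8, blue, green, red), "fx", "fy", "cx", "cy" (pixels), "extrinsics" (4x4, takes a point from camera to world coordinates). Camera axes: x right, y down, z forward; pixel columns grow to the right and rows downward; lengths in m; the calibration is good to about 2 mm. A picture is of the moment at which its call begins. There is no depth.
- sign_off(): hands the job in, once; it reports no verdict.
The state is a dict: "t": time; "joints": joint angles; "dq": joint speeds; "joint_efforts": joint torques, N m; "tcp_pos": TCP position; "tool_rot": TCP orientation; "contact_force": force on the tool from outside, world axes, zero at the start; "torque": the same for the moment, N m; "finger_gap": finger opening in m.
Only numpy, scipy, OpenCV 4.12 (cv2) and the standard library are available. Lean on these libraries where they do the work, as an engineer would, in place of code of your own. Each camera call takes 0.05 s, during which the arm holds its last target.

## Working session

There is one attempt and no reset: what is moved stays moved. The work goes in short steps, Python scripts to look and compute and a tool call to move; the robot and the scene stay as the last step left them, time stands still between calls to the robot, and variables do not carry over. Pictures are saved under pics/ and viewed, and the job is handed in when it is done.

Besides the shell and the picture viewer there is one more tool, called as name(argument=value, ...), one argument or row to a line, values as JSON. step_arm: Moves the arm, as the interface text tells. Shifts and turns lie within -1 to 1; 1 stands for 0.04 m of shift or 0.08 rad of turn. Its arguments: {"type":"object","properties":{"dp":{"type":"array"},"rotation":{"type":"array"},"fingers":{"type":"array"},"newtons":{"type":"number"}},"required":["dp","rotation","fingers"]}

```bash
ls; mkdir -p pics; cat > h.py <<'E'
from workcell import *
import numpy as np, cv2
def snap(name,fn):
    c=camera(name); cv2.imwrite('pics/'+fn+'.png',c['frame'])
    np.savez('pics/'+fn+'.npz',**{k:np.array(v) for k,v in c.items()})
    return c
def load(fn): return dict(np.load('pics/'+fn+'.npz'))
def ray(c,u,v):
    T=c['extrinsics']; d=np.array([(u-c['cx'])/c['fx'],(v-c['cy'])/c['fy'],1.])
    return T[:3,3],T[:3,:3]@d
def plane(c,u,v,z):
    o,d=ray(c,u,v); return o+d*(z-o[2])/d[2]
def proj(c,p):
    T=c['extrinsics']; q=T[:3,:3].T@(np.asarray(p)-T[:3,3]); return np.array([c['fx']*q[0]/q[2]+c['cx'],c['fy']*q[1]/q[2]+c['cy']])
def tri(rs):
    A=np.zeros((3,3));b=np.zeros(3)
    for o,d in rs:
        d=d/np.linalg.norm(d);P=np.eye(3)-np.outer(d,d);A+=P;b+=P@o
    x=np.linalg.solve(A,b)
    return x,[np.linalg.norm((np.eye(3)-np.outer(d,d)/(d@d))@(x-o)) for o,d in rs]
E
python3 - <<'E'
from h import *
print(get_state())
for n in ['side','top','wrist']:
    c=snap(n,n+'0'); print(n,c['fx'],c['cx'],c['cy'],np.round(c['extrinsics'],3).tolist())
E
```

```text
pics
{'t': 0.0, 'joints': array([-1.33760944e+00,  1.24473779e-01,  1.65167582e+00, -3.57804482e-05,
        1.36748249e+00, -8.25690068e-02]), 'dq': array([ 0.00050098,  0.0023483 ,  0.00107691, -0.00048331, -0.00188163,
        0.00095542]), 'joint_efforts': array([-4.83912536e-04, -4.23613966e+01, -3.65448582e+01, -7.37974597e-05,
        6.83192338e-03,  6.59945059e-07]), 'tcp_pos': array([ 0.20172583, -0.61742097,  0.30267205]), 'tool_rot': array([-3.10051354e+00, -4.93622234e-01,  2.95714981e-04]), 'contact_force': array([0.77955264, 1.114162  , 0.44917327]), 'torque': array([ 0.02797792,  0.0064776 , -0.04926051]), 'finger_gap': 0.08522960085759175}
side 422.9715125369208 282.5924102860462 210.05594227824187 [[0.997, -0.055, 0.06, 0.495], [-0.079, -0.475, 0.877, -0.801], [-0.019, -0.878, -0.478, 0.543], [0.0, 0.0, 0.0, 1.0]]
top 425.74294422302495 274.03074862591393 202.93009946510765 [[-0.019, -0.987, 0.162, 0.374], [-1.0, 0.019, 0.0, 0.027], [-0.003, -0.162, -0.987, 1.355], [0.0, 0.0, 0.0, 1.0]]
wrist 310.41284466192786 277.2848647994049 206.1283490780279 [[0.31, -0.908, -0.283, 0.274], [-0.951, -0.297, -0.09, -0.595], [-0.002, 0.297, -0.955, 0.372], [0.0, 0.0, 0.0, 1.0]]
```

View pics/side0.png

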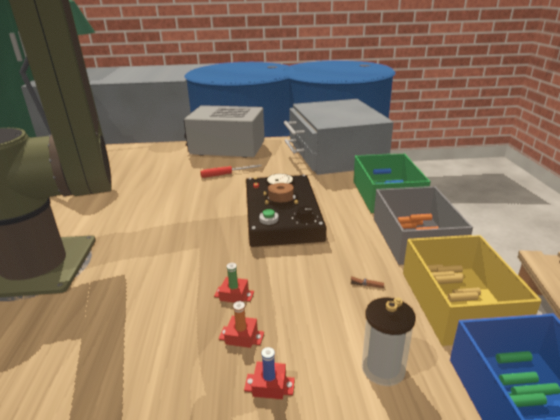

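View pics/top0.png

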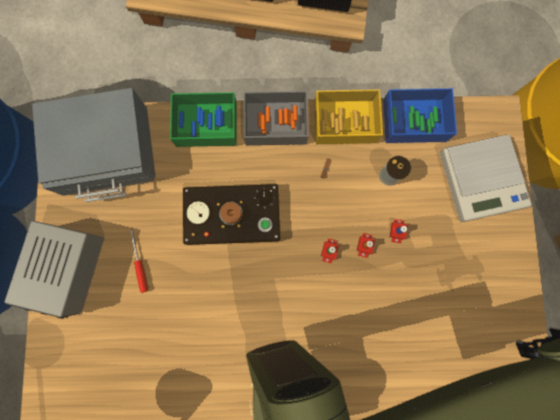

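View pics/wrist0.png

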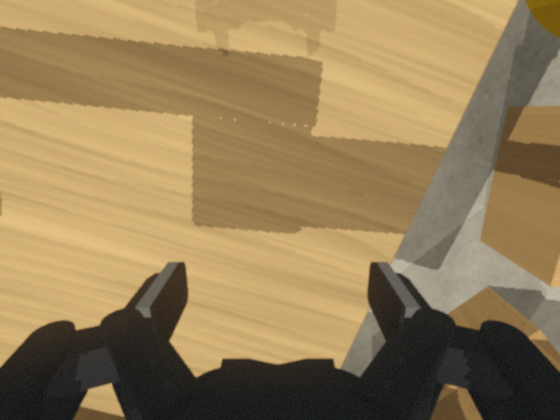

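The side view shows the blue cell nearest the camera at about (268,363), the tester at (283,208) and the dry cell at (388,340). In the top view, blue is at (400,230), the puck at (231,212) and the green button at (265,225). Next I'll zoom in to get exact pixels.

```bash
python3 - <<'E'
from h import *
s=cv2.imread('pics/side0.png');t=cv2.imread('pics/top0.png')
a=cv2.resize(s[335:405,235:305],(400,400),interpolation=cv2.INTER_NEAREST)
b=cv2.resize(t[205:255,375:425],(400,400),interpolation=cv2.INTER_NEAREST)
cv2.imwrite('pics/z1.png',np.hstack([a,b]))
a=cv2.resize(s[165:245,240:330],(450,400),interpolation=cv2.INTER_CUBIC)
b=cv2.resize(t[180:250,180:285],(600,400),interpolation=cv2.INTER_CUBIC)[:, :]
cv2.imwrite('pics/z2.png',np.hstack([a[:, :350],cv2.resize(b,(450,300)).__class__ and cv2.copyMakeBorder(cv2.resize(b,(450,300)),0,100,0,0,cv2.BORDER_CONSTANT)]))
S=load('side0');T=load('top0')
def tr(a,b): return tri([ray(S,*a),ray(T,*b)])
print(tr((268,352),(404,223)))
print('green',tr((268.5,215),(265,225)))
print('puck',tr((281,188),(231,212)))
for n,p,z in [('blue',(402,226),.071),('puck',(231,212),.084),('btn',(265,225),.072),('dry',(398,167),.13),('gr',(333,247),.071),('or',(369,241),.071),('clip',(325,168),.01)]:
  print(n,plane(T,*p,z))
E
```

```text
(array([ 0.50741458, -0.36431369,  0.07601015]), [np.float64(0.007834757631270606), np.float64(0.007834757631270705)])
green (array([0.51971396, 0.05584915, 0.06489244]), [np.float64(0.0013409882480357833), np.float64(0.0013409882480358334)])
puck (array([0.55790021, 0.15728138, 0.08403712]), [np.float64(0.0003615068069502077), np.float64(0.00036150680695018955)])
blue [ 0.50681933 -0.35875044  0.071     ]
puck [0.55754031 0.15727862 0.084     ]
btn [0.5175691  0.05564266 0.072     ]
dry [ 0.67575996 -0.34099095  0.13      ]
gr [ 0.44744686 -0.14752039  0.071     ]
or [ 0.46340181 -0.2565176   0.071     ]
clip [ 0.70658099 -0.14033322  0.01      ]
```

View pics/z1.png

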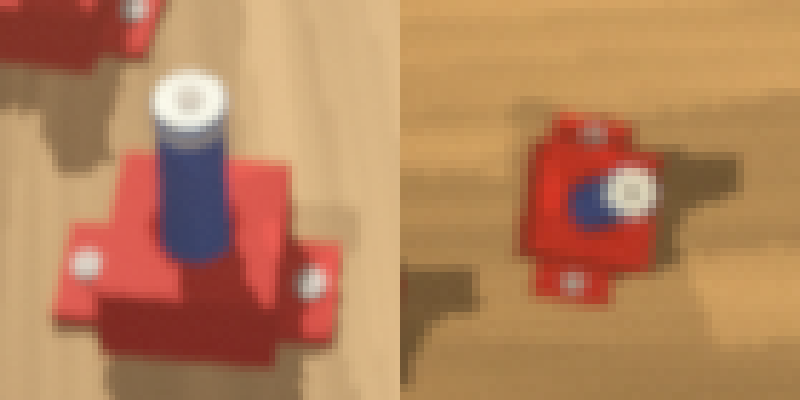

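View pics/z2.png

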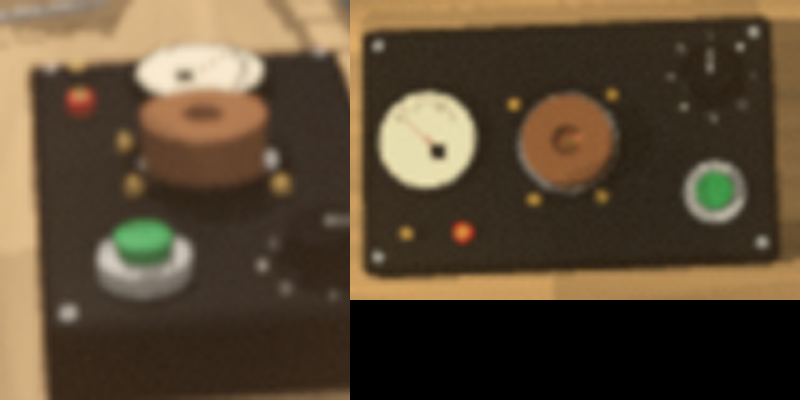

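step_arm(
  dp=[
    [0.95,0.8,0],
    [0.95,0.8,0],
    [0.95,0.8,0],
    [0.95,0.8,0],
    [0.95,0.8,0],
  ],
  rotation=[
    [0,0,0],
    [0,0,0],
    [0,0,0],
    [0,0,0],
    [0,0,0],
  ],
  fingers=[1,1,1,1,1],
)

```text
t: 0.78
tcp_pos: [0.3928, -0.4566, 0.3035]
tool_rot: [-3.102, -0.494, 0.0]
contact_force: [0.1, -1.4, -0.5]
finger_gap: 0.0852
```

step_arm(
  dp=[
    [0.95,0.8,0],
    [0.95,0.8,0],
    [0.95,0.8,0],
    [0,0,0],
    [0,0,0],
  ],
  rotation=[
    [0,0,0],
    [0,0,0],
    [0,0,0],
    [0,0,0],
    [0,0,0],
  ],
  fingers=[1,1,1,1,1],
)

```text
t: 1.4
tcp_pos: [0.5056, -0.3619, 0.3035]
tool_rot: [-3.102, -0.495, 0.001]
contact_force: [-0.5, 0.6, -0.1]
finger_gap: 0.0853
```

```bash
python3 - <<'E'
from h import *
c=snap('wrist','w1');s=get_state();print(s['t'],s['tcp_pos'],s['tool_rot'],s['contact_force'])
E
```

```text
1.45 [ 0.50520673 -0.36233999  0.30357632] [-3.10246289e+00 -4.92976120e-01  1.13692422e-03] [ 0.92340149 -0.69934316  0.1468929 ]
```

View pics/w1.png

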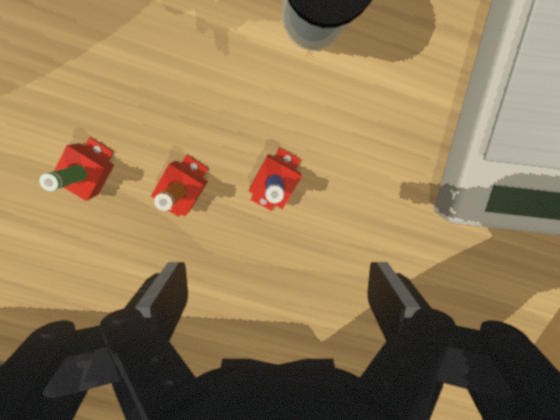

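The wrist view shows the blue cell's white top at about (275,194), with orange and green to its left and the dry cell above. I'll compute its position, then take a second view from lower down.

```bash
cat >> h.py <<'E'
def whitecen(c,u,v,r=16,sat=70,val=150):
    f=c['frame'];h=cv2.cvtColor(f,cv2.COLOR_BGR2HSV)
    m=((h[...,1]<sat)&(h[...,2]>val)).astype(np.uint8)
    n,l,st,ce=cv2.connectedComponentsWithStats(m)
    b=[(i,st[i],ce[i]) for i in range(1,n) if abs(ce[i][0]-u)<r and abs(ce[i][1]-v)<r and st[i][4]>20]
    return [(x[1].tolist(),x[2]) for x in b]
E
python3 - <<'E'
from h import *
c=load('w1');b=whitecen(c,275,194);print(b)
f=c['frame'];cv2.imwrite('pics/z3.png',cv2.resize(f[140:220,235:315],(600,600),interpolation=cv2.INTER_NEAREST))
print(plane(c,275,194,.071)); print(c['extrinsics'][:3,3])
E
```

```text
[([265, 185, 19, 18, 260], array([274.10769231, 193.66153846]))]
[ 0.49949078 -0.36244451  0.071     ]
[ 0.57765974 -0.33947693  0.37285668]
```

View pics/z3.png

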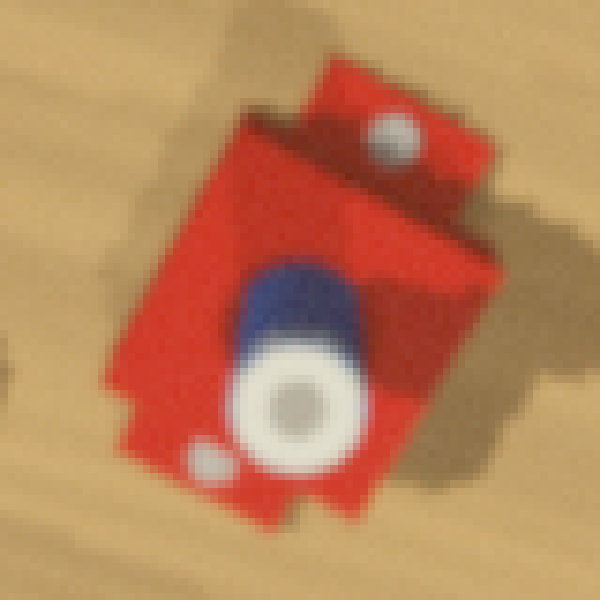

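step_arm(
  dp=[
    [0,0.0,-0.5],
    [0,0,-1],
    [0,0,-0.5],
    [0,0,0],
    [0,0,0],
  ],
  rotation=[
    [0,0,0],
    [0,0,0],
    [0,0,0],
    [0,0,0],
    [0,0,0],
  ],
  fingers=[1,1,1,1,1],
)

```text
t: 2.08
tcp_pos: [0.5062, -0.3625, 0.2251]
tool_rot: [3.101, 0.493, 0.002]
contact_force: [-0.6, -0.5, 0.3]
finger_gap: 0.0852
```

```bash
python3 - <<'E'
from h import *
c=snap('wrist','w2');s=get_state();print(s['t'],s['tcp_pos'],s['tool_rot'],s['contact_force'])
E
```

```text
2.125 [ 0.50643123 -0.36256202  0.22569441] [3.10041624e+00 4.93310463e-01 2.90149504e-03] [0.15984666 0.2997771  0.3841702 ]
```

View pics/w2.png

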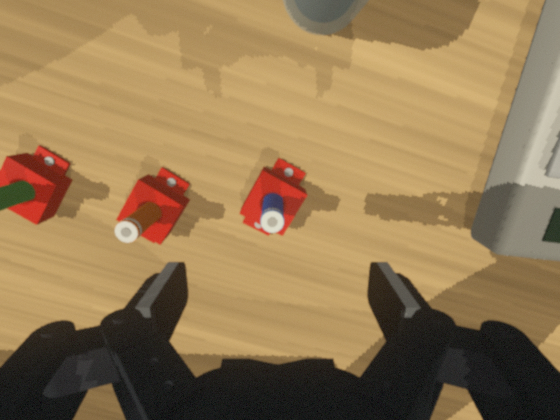

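The cell's top is now at about (272,220).

```bash
python3 - <<'E'
from h import *
a=load('w1');b=load('w2');S=load('side0');T=load('top0')
print(whitecen(b,272,220))
w=whitecen(b,272,220)[0][1]
w1=(274.6,193.9)
print(plane(a,*w1,.071),plane(b,*w,.071),plane(S,268.1-.5+.1,352,.071),plane(T,403.7,228.4,.071))
print(tri([ray(a,*w1),ray(b,*w)]),tri([ray(a,*w1),ray(b,*w),ray(S,267.7,352),ray(T,403.7,228.4)]))
print(np.linalg.inv(b['extrinsics']).round(3)[:3,:3].tolist(), b['extrinsics'].round(4).tolist())
E
```

```text
[([255, 210, 29, 23, 453], array([271.00883002, 221.30022075]))]
[ 0.49946472 -0.36202977  0.071     ] [ 0.49922469 -0.36103583  0.071     ] [ 0.49924392 -0.36085314  0.071     ] [ 0.49944336 -0.36339354  0.071     ]
(array([ 0.49948014, -0.36149543,  0.07144434]), [np.float64(0.0005108323615194443), np.float64(0.0005108323615195141)]) (array([ 0.49948181, -0.36194735,  0.07228416]), [np.float64(0.00030558895698876935), np.float64(0.0010389375727142892), np.float64(0.00026009740904606686), np.float64(0.0010282500580903512)])
[[0.31, -0.951, 0.001], [-0.908, -0.296, 0.296], [-0.281, -0.093, -0.955]] [[0.31, -0.9082, -0.2813, 0.5781], [-0.9507, -0.2956, -0.0931, -0.34], [0.0014, 0.2963, -0.9551, 0.2946], [0.0, 0.0, 0.0, 1.0]]
```

step_arm(
  dp=[
    [-0.18,0,-0.8],
    [0,0,-1],
    [0,0,-0.8],
    [0,0,-0.3],
    [0,0,0],
  ],
  rotation=[
    [0,0,0],
    [0,0,0],
    [0,0,0],
    [0,0,0],
    [0,0,0],
  ],
  fingers=[1,1,1,1,1],
)

```text
t: 2.75
tcp_pos: [0.499, -0.3621, 0.1084]
tool_rot: [3.102, 0.494, 0.0]
contact_force: [0.7, 0.2, 0.3]
finger_gap: 0.0853
```

```bash
python3 - <<'E'
from h import *
c=snap('wrist','w3');s=get_state();print(s['t'],s['tcp_pos'],s['tool_rot'],s['contact_force'])
E
```

```text
2.8 [ 0.49946899 -0.36251169  0.10948485] [3.10071497e+00 4.93861982e-01 2.38718157e-03] [ 1.34170346 -0.41744478  0.32914545]
```

View pics/w3.png

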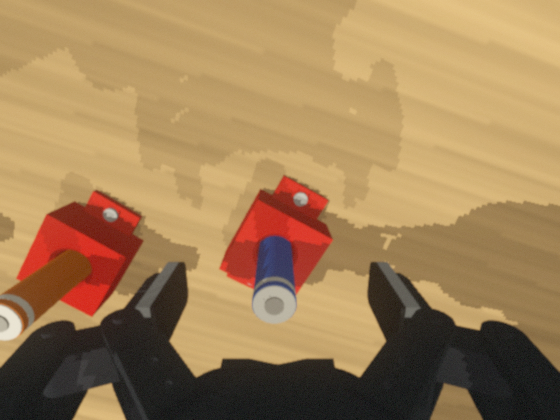

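step_arm(
  dp=[
    [0,0,0.03],
    [0,0,0],
    [0,0,0],
    [0,0,0],
    [0,0,0],
  ],
  rotation=[
    [0,0,0],
    [0,0,0],
    [0,0,0],
    [0,0,0],
    [0,0,0],
  ],
  fingers=[-1,-1,-1,-1,-1],
  newtons=50,
)

```text
t: 3.42
tcp_pos: [0.4988, -0.362, 0.1095]
tool_rot: [3.102, 0.494, 0.0]
contact_force: [-0.4, -0.5, 2.6]
finger_gap: 0.0175
```

step_arm(
  dp=[
    [0,0,0],
    [0,0,0],
    [0,0,0],
    [0,0,0],
    [0,0,0],
  ],
  rotation=[
    [0,0,0],
    [0,0,0],
    [0,0,0],
    [0,0,0],
    [0,0,0],
  ],
  fingers=[-1,-1,-1,-1,-1],
)

```text
t: 4.05
tcp_pos: [0.4988, -0.362, 0.1095]
tool_rot: [3.102, 0.494, 0.0]
contact_force: [-1.1, 1.4, 5.4]
finger_gap: 0.0171
```

```bash
python3 - <<'E'
from h import *
c=snap('wrist','w4');s=get_state();print(s['t'],s['tcp_pos'],s['tool_rot'],s['contact_force'],s['finger_gap'])
E
```

```text
4.1 [ 0.49879501 -0.36193508  0.1094522 ] [3.10227376e+00 4.93951284e-01 4.75553288e-04] [-1.66052318  1.59862602  4.79521457] 0.01739001598899799
```

View pics/w4.png

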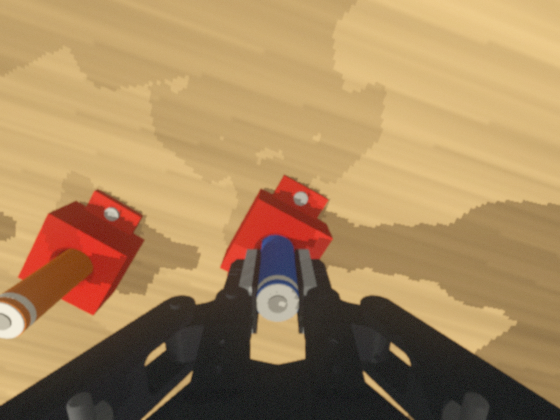

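The cell is gripped between the pads (about (277,300) in the image). Lifting it straight up first.

step_arm(
  dp=[
    [0,0,0.2],
    [0,0,0.6],
    [0,0,1],
    [0,0,1],
    [0,0.2,1],
  ],
  rotation=[
    [0,0,0],
    [0,0,0],
    [0,0,0],
    [0,0,0],
    [0,0,0],
  ],
  fingers=[-1,-1,-1,-1,-1],
)

```text
t: 4.72
tcp_pos: [0.4983, -0.3539, 0.2618]
tool_rot: [-3.102, -0.493, 0.001]
contact_force: [-0.1, 0.1, -0.6]
finger_gap: 0.0175
```

step_arm(
  dp=[
    [0,0.8,0],
    [0,1,0],
    [0,1,0],
    [0,1,0],
    [0,1,0],
  ],
  rotation=[
    [0,0,0],
    [0,0,0],
    [0,0,0],
    [0,0,0],
    [0,0,0],
  ],
  fingers=[-1,-1,-1,-1,-1],
)

```text
t: 5.35
tcp_pos: [0.4982, -0.1605, 0.2606]
tool_rot: [-3.102, -0.494, 0.001]
contact_force: [1.0, 0.2, -0.6]
finger_gap: 0.0169
```

step_arm(
  dp=[
    [0,1,0],
    [0,1,0],
    [0,1,0],
    [0,1,0],
    [0,1,0],
  ],
  rotation=[
    [0,0,0],
    [0,0,0],
    [0,0,0],
    [0,0,0],
    [0,0,0],
  ],
  fingers=[-1,-1,-1,-1,-1],
)

```text
t: 5.98
tcp_pos: [0.4982, 0.0394, 0.2607]
tool_rot: [3.103, 0.494, -0.0]
contact_force: [0.4, -0.5, -0.3]
finger_gap: 0.0169
```

step_arm(
  dp=[
    [0,1,0],
    [0,0.8,0],
    [0,0.5,0],
    [0,0,0],
    [0,0,0],
  ],
  rotation=[
    [0,0,0],
    [0,0,0],
    [0,0,0],
    [0,0,0],
    [0,0,0],
  ],
  fingers=[-1,-1,-1,-1,-1],
)

```text
t: 6.6
tcp_pos: [0.4985, 0.1297, 0.2608]
tool_rot: [3.102, 0.494, -0.001]
contact_force: [0.1, -0.5, -0.0]
finger_gap: 0.0171
```

```bash
python3 - <<'E'
from h import *
c=snap('wrist','w5');s=get_state();print(s['t'],s['tcp_pos'],s['tool_rot'],s['contact_force'],s['finger_gap'])
E
```

```text
6.65 [0.49857336 0.12943932 0.26087802] [ 3.10240117e+00  4.92782375e-01 -6.01045791e-04] [-0.104953   -0.06219889 -0.42972865] 0.017075715468519017
```

View pics/w5.png

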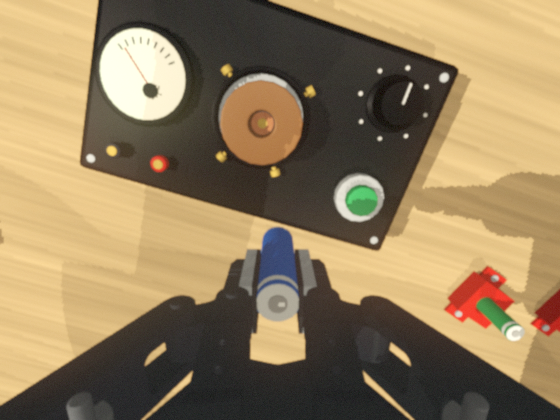

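The well mouth is at about (262,123), the puck is around it, and the held cell's bottom end is near (277,235). The green button is at (361,200).

```bash
cat >> h.py <<'E'
def blob(c,lo,hi,x0,y0,x1,y1):
    h=cv2.cvtColor(c['frame'],cv2.COLOR_BGR2HSV);m=cv2.inRange(h,lo,hi);q=np.zeros_like(m);q[y0:y1,x0:x1]=m[y0:y1,x0:x1]
    cs,_=cv2.findContours(q,cv2.RETR_EXTERNAL,cv2.CHAIN_APPROX_NONE);return max(cs,key=cv2.contourArea)
def zoom(fn,x0,y0,x1,y1,out,k):
    f=cv2.imread('pics/'+fn+'.png')[y0:y1,x0:x1]; cv2.imwrite('pics/'+out+'.png',cv2.resize(f,None,fx=k,fy=k,interpolation=cv2.INTER_CUBIC))
E
python3 - <<'E'
from h import *
c=load('w5')
f=c['frame'];print(cv2.cvtColor(f,cv2.COLOR_BGR2HSV)[[110,123,135,160,123],[240,262,262,262,256]])
zoom('w5',210,65,320,175,'z5',5)
g=blob(c,(35,80,50),(85,255,255),330,170,390,225);e=cv2.fitEllipse(g);print('btn',e,plane(c,*e[0],.072))
E
```

```text
[[ 15 146 183]
 [ 21 160 163]
 [ 12 161 114]
 [ 15 155 176]
 [ 13 154 154]]
btn ((361.12823486328125, 199.9121551513672), (28.837705612182617, 30.670209884643555), 91.1182632446289) [0.5218947  0.05978892 0.072     ]
```

View pics/z5.png

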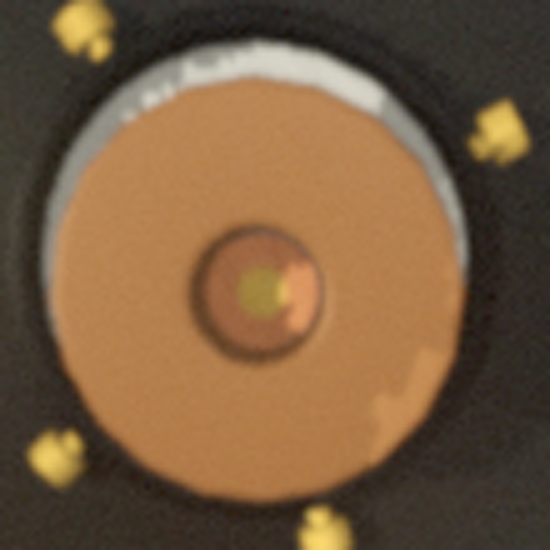

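```bash
python3 - <<'E'
from h import *
c=load('w5');S=get_state()
print(plane(c,261.1,123.2,.084), plane(c,257.2/5+210-.4,291.5/5+65-.4,.084))
p=S['tcp_pos'];print(S['tcp_pos'],S['tool_rot'])
for z in [.1035,.0385,.037]: print(proj(c,p-[0,0,z]))
for a in np.linspace(0,6.28,9)[:8]: print(proj(c,p-[0,0,.1035]+.0092*np.array([np.cos(a),np.sin(a),0])).round(1))
print(proj(c,p-[0,0,.1035]))
zoom('w5',230,215,330,335,'z6',5)
E
```

```text
[0.5570522  0.16068475 0.084     ] [0.55725042 0.16079418 0.084     ]
[0.49857336 0.12943932 0.26087802] [ 3.10240117e+00  4.92782375e-01 -6.01045791e-04]
[275.90111046 240.21455937]
[275.24578093 305.00298857]
[275.222912   307.26389929]
[280.7 226.7]
[268.9 227.5]
[261.3 235.8]
[262.4 246.5]
[271.2 253.4]
[282.7 252.6]
[290.3 244.6]
[289.6 233.8]
[275.90111046 240.21455937]
```

View pics/z6.png

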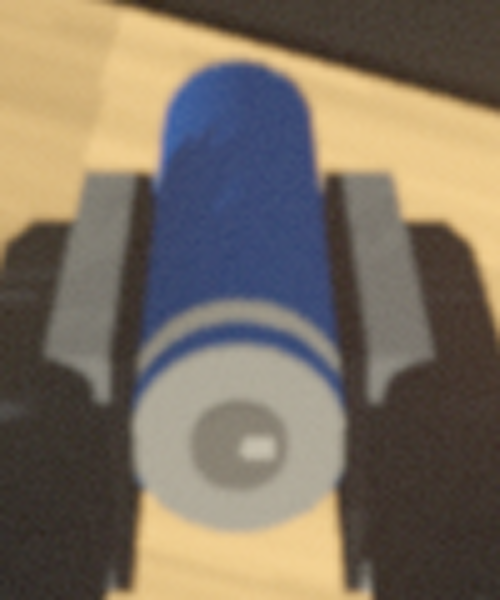

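step_arm(
  dp=[
    [0.32,0.26,-0.5],
    [0.32,0.27,-0.7],
    [0,0,-0.36],
    [0,0,0],
    [0,0,0],
  ],
  rotation=[
    [0,0,0],
    [0,0,0],
    [0,0,0],
    [0,0,0],
    [0,0,0],
  ],
  fingers=[-1,-1,-1,-1,-1],
)

```text
t: 7.28
tcp_pos: [0.5245, 0.1509, 0.1997]
tool_rot: [3.103, 0.493, 0.002]
contact_force: [-0.2, 0.5, -0.5]
finger_gap: 0.0169
```

```bash
python3 - <<'E'
from h import *
c=snap('wrist','w6');s=get_state();print(s['t'],s['tcp_pos'],s['tool_rot'],s['contact_force'],s['finger_gap'])
zoom('w6',190,120,350,340,'z7',3.6/1.5)
p=s['tcp_pos']
print([proj(c,p-[0,0,z]).round(1) for z in (.1035,.037)])
print([proj(c,p-[0,0,.1035]+.0092*np.array([np.cos(a),np.sin(a),0])).round(1) for a in np.linspace(0,6.28,9)[:8]])
E
```

```text
7.325 [0.52466512 0.15104404 0.20007331] [3.10259195 0.49324465 0.00327081] [-0.22873389 -0.09337012 -0.26297835] 0.016839465040334168
[array([275.4, 240.4]), array([274.4, 307.4])]
[array([280.1, 226.9]), array([268.3, 227.7]), array([260.8, 236. ]), array([261.9, 246.7]), array([270.7, 253.6]), array([282.2, 252.8]), array([289.8, 244.8]), array([289.1, 234. ])]
```

View pics/w6.png

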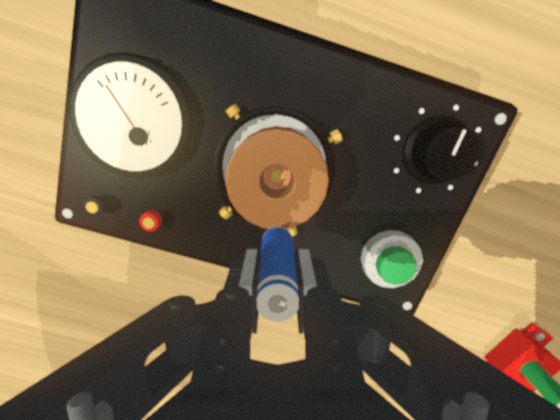

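```bash
python3 - <<'E'
from h import *
zoom('w6',215,115,340,245,'z8',4.6)
c=load('w6')
g=blob(c,(35,80,50),(85,255,255),370,240,425,290);e=cv2.fitEllipse(g);print('btn',e,plane(c,*e[0],.072))
b=load('w5'); print(tri([ray(b,361.1,199.9),ray(c,*e[0])]))
E
```

```text
btn ((395.9020080566406, 264.9896240234375), (36.20481872558594, 39.152034759521484), 105.59909057617188) [0.52292266 0.06109237 0.072     ]
(array([0.52077577, 0.0577584 , 0.06617789]), [np.float64(3.301985923555303e-05), np.float64(3.3019859235652724e-05)])
```

View pics/z8.png

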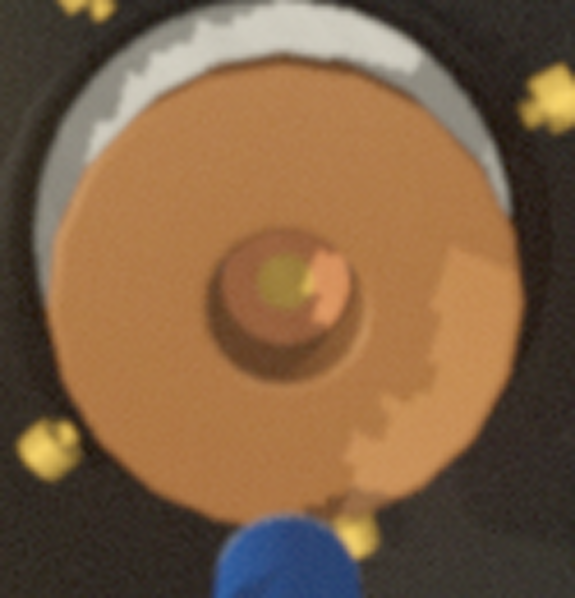

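```bash
python3 - <<'E'
from h import *
c=load('w6');b=load('w5')
print(plane(b,261.1,123.2,.084),plane(c,276.4,180.9,.084),tri([ray(b,261.1,123.2),ray(c,276.4,180.9)]))
# apparent bottom offset: cell arc
p=get_state()['tcp_pos']
zb=p[2]-.1035
print('arc top obs',plane(c,277.2,227.2,zb)-p, 'left/right mid', plane(c,277.2,238,zb)-p)
T=load('top0');t=cv2.imread('pics/top0.png')
# ring centre from top
E
```

```text
[0.5570522  0.16068475 0.084     ] [0.55703827 0.16094471 0.084     ] (array([0.55695285, 0.16080414, 0.08330569]), [np.float64(0.0001129589833821911), np.float64(0.00011295898338224927)])
arc top obs [ 0.00844803  0.00159462 -0.1035    ] left/right mid [ 0.0018432  -0.00055644 -0.1035    ]
```

step_arm(
  dp=[
    [0.4,0.13,0],
    [0.41,0.14,0],
    [0,0,-0.2],
    [0,0,0],
    [0,0,0],
  ],
  rotation=[
    [0,0,0],
    [0,0,0],
    [0,0,0],
    [0,0,0],
    [0,0,0],
  ],
  fingers=[-1,-1,-1,-1,-1],
)

```text
t: 7.95
tcp_pos: [0.5562, 0.1621, 0.1903]
tool_rot: [3.102, 0.494, -0.001]
contact_force: [-0.2, 0.0, -0.3]
finger_gap: 0.0174
```

```bash
python3 - <<'E'
from h import *
c=snap('wrist','w7');d=snap('side','s7');s=get_state();print(s['t'],s['tcp_pos'],s['tool_rot'],s['contact_force'],s['finger_gap'])
zoom('w7',200,150,350,300,'z9',4)
zoom('s7',240,120,340,240,'z10',4)
a=cv2.imread('pics/z9.png');b=cv2.imread('pics/z10.png');cv2.imwrite('pics/z11.png',np.hstack([cv2.resize(a,(400,400)),cv2.resize(b,(333,400))]))
E
```

```text
8.05 [0.55639584 0.1621064  0.19079285] [-3.10249333e+00 -4.94041799e-01 -8.49257464e-05] [-0.52436516  0.39785573 -1.14624783] 0.017028346672538993
```

View pics/z11.png

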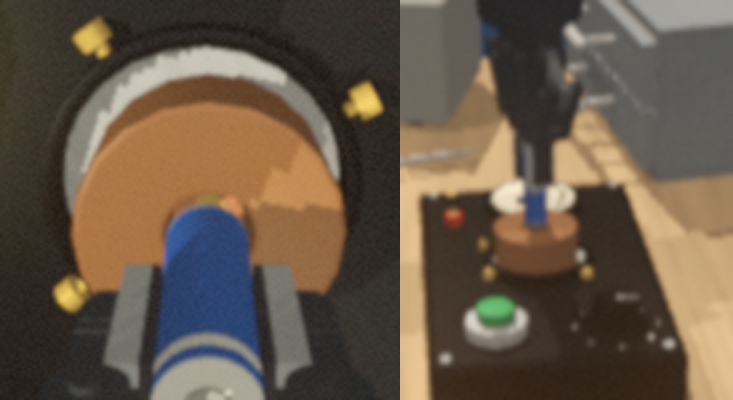

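The cell sits just above the well, nearly concentric: the cell's lower edge is at zoom x of about 207 and the well at about 209. I'll correct slightly and descend gently.

step_arm(
  dp=[
    [0.02,-0.007,-0.025],
    [0,0,-0.025],
    [0,0,-0.025],
    [0,0,-0.025],
    [0,0,0],
  ],
  rotation=[
    [0,0,0],
    [0,0,0],
    [0,0,0],
    [0,0,0],
    [0,0,0],
  ],
  fingers=[-1,-1,-1,-1,-1],
)

```text
t: 8.68
tcp_pos: [0.5573, 0.1618, 0.1865]
tool_rot: [-3.103, -0.494, 0.001]
contact_force: [-0.9, -0.1, -0.0]
finger_gap: 0.0171
```

step_arm(
  dp=[
    [0,0,-0.025],
    [0,0,-0.025],
    [0,0,0],
  ],
  rotation=[
    [0,0,0],
    [0,0,0],
    [0,0,0],
  ],
  fingers=[-1,-1,-1],
)

```text
t: 9.05
tcp_pos: [0.5573, 0.1619, 0.1845]
tool_rot: [3.102, 0.494, -0.001]
contact_force: [-0.8, -0.1, 0.2]
finger_gap: 0.0173
```

step_arm(
  dp=[
    [0,0,-0.025],
    [0,0,-0.025],
    [0,0,0],
  ],
  rotation=[
    [0,0,0],
    [0,0,0],
    [0,0,0],
  ],
  fingers=[-1,-1,-1],
)

```text
t: 9.43
tcp_pos: [0.5574, 0.1619, 0.1826]
tool_rot: [-3.102, -0.494, 0.0]
contact_force: [-1.0, 0.0, 0.2]
finger_gap: 0.017
```

No vertical force about 5 mm below rim height, so the cell is in the well. Carrying on down.

step_arm(
  dp=[
    [0,0,-0.05],
    [0,0,-0.05],
    [0,0,0],
  ],
  rotation=[
    [0,0,0],
    [0,0,0],
    [0,0,0],
  ],
  fingers=[-1,-1,-1],
)

```text
t: 9.8
tcp_pos: [0.5573, 0.1619, 0.1783]
tool_rot: [3.102, 0.494, -0.0]
contact_force: [-0.7, 0.7, -1.4]
finger_gap: 0.0171
```

step_arm(
  dp=[
    [0,0,-0.05],
    [0,0,-0.05],
    [0,0,0],
  ],
  rotation=[
    [0,0,0],
    [0,0,0],
    [0,0,0],
  ],
  fingers=[-1,-1,-1],
)

```text
t: 10.18
tcp_pos: [0.5573, 0.1618, 0.1743]
tool_rot: [3.103, 0.494, -0.0]
contact_force: [-1.2, -1.3, -1.3]
finger_gap: 0.0174
```

step_arm(
  dp=[
    [0,0,-0.05],
    [0,0,-0.025],
    [0,0,0],
  ],
  rotation=[
    [0,0,0],
    [0,0,0],
    [0,0,0],
  ],
  fingers=[-1,-1,-1],
)

```text
t: 10.55
tcp_pos: [0.5573, 0.1618, 0.1715]
tool_rot: [3.103, 0.494, -0.0]
contact_force: [-1.8, -0.3, -0.4]
finger_gap: 0.0172
```

step_arm(
  dp=[
    [0,0,-0.0125],
    [0,0,-0.0125],
    [0,0,0],
  ],
  rotation=[
    [0,0,0],
    [0,0,0],
    [0,0,0],
  ],
  fingers=[-1,-1,-1],
)

```text
t: 10.92
tcp_pos: [0.5574, 0.1619, 0.1707]
tool_rot: [3.102, 0.494, -0.0]
contact_force: [-2.0, 0.2, 2.3]
finger_gap: 0.0171
```

step_arm(
  dp=[
    [0,0,-0.0125],
    [0,0,0],
  ],
  rotation=[
    [0,0,0],
    [0,0,0],
  ],
  fingers=[-1,-1],
)

```text
t: 11.18
tcp_pos: [0.5574, 0.1619, 0.1702]
tool_rot: [-3.102, -0.494, 0.0]
contact_force: [-3.1, -0.1, 0.9]
finger_gap: 0.0171
```

step_arm(
  dp=[
    [0,0,-0.0125],
    [0,0,0],
  ],
  rotation=[
    [0,0,0],
    [0,0,0],
  ],
  fingers=[-1,-1],
)

```text
t: 11.42
tcp_pos: [0.5574, 0.1619, 0.1697]
tool_rot: [-3.103, -0.494, 0.0]
contact_force: [-3.6, -1.0, 1.6]
finger_gap: 0.0169
```

Side force Fx is growing to -3.6 N, so I'll ease 0.5 mm toward -x.

step_arm(
  dp=[
    [-0.0125,0,0],
    [0,0,0],
  ],
  rotation=[
    [0,0,0],
    [0,0,0],
  ],
  fingers=[-1,-1],
)

```text
t: 11.68
tcp_pos: [0.5572, 0.1619, 0.1696]
tool_rot: [3.102, 0.494, 0.001]
contact_force: [-1.1, -0.9, -0.4]
finger_gap: 0.0171
```

step_arm(
  dp=[
    [0,0,-0.0125],
    [0,0,0],
  ],
  rotation=[
    [0,0,0],
    [0,0,0],
  ],
  fingers=[-1,-1],
)

```text
t: 11.92
tcp_pos: [0.5572, 0.1619, 0.1695]
tool_rot: [3.102, 0.494, 0.001]
contact_force: [-0.6, -0.7, 0.5]
finger_gap: 0.017
```

step_arm(
  dp=[
    [0,0,-0.0125],
    [0,0,0],
  ],
  rotation=[
    [0,0,0],
    [0,0,0],
  ],
  fingers=[-1,-1],
)

```text
t: 12.18
tcp_pos: [0.5573, 0.1619, 0.1694]
tool_rot: [3.102, 0.494, 0.001]
contact_force: [-2.9, -1.4, 4.9]
finger_gap: 0.0172
```

step_arm(
  dp=[
    [0,0,-0.0125],
    [0,0,0],
  ],
  rotation=[
    [0,0,0],
    [0,0,0],
  ],
  fingers=[-1,-1],
)

```text
t: 12.42
tcp_pos: [0.5573, 0.1619, 0.1694]
tool_rot: [3.102, 0.494, 0.001]
contact_force: [-3.7, -1.2, 6.9]
finger_gap: 0.0169
```

step_arm(
  dp=[
    [-0.01,0,-0.0125],
    [0,0,0],
  ],
  rotation=[
    [0,0,0],
    [0,0,0],
  ],
  fingers=[-1,-1],
)

```text
t: 12.68
tcp_pos: [0.5572, 0.1619, 0.1692]
tool_rot: [3.102, 0.494, 0.003]
contact_force: [-3.1, -1.1, 8.3]
finger_gap: 0.0172
```

step_arm(
  dp=[
    [0,0,-0.0125],
    [0,0,0],
  ],
  rotation=[
    [0,0,0],
    [0,0,0],
  ],
  fingers=[-1,-1],
)

```text
t: 12.92
tcp_pos: [0.5572, 0.1619, 0.1687]
tool_rot: [3.102, 0.494, 0.003]
contact_force: [-2.5, -1.8, 7.8]
finger_gap: 0.0173
```

step_arm(
  dp=[
    [0,0,-0.0125],
    [0,0,-0.0125],
    [0,0,0],
  ],
  rotation=[
    [0,0,0],
    [0,0,0],
    [0,0,0],
  ],
  fingers=[-1,-1,-1],
)

```text
t: 13.3
tcp_pos: [0.5572, 0.1619, 0.1678]
tool_rot: [3.102, 0.494, 0.003]
contact_force: [-2.2, -1.2, 8.2]
finger_gap: 0.0172
```

step_arm(
  dp=[
    [0,0,-0.0125],
    [0,0,-0.0125],
    [0,0,0],
  ],
  rotation=[
    [0,0,0],
    [0,0,0],
    [0,0,0],
  ],
  fingers=[-1,-1,-1],
)

```text
t: 13.68
tcp_pos: [0.5572, 0.1619, 0.1668]
tool_rot: [3.102, 0.494, 0.003]
contact_force: [-2.8, -1.4, 8.6]
finger_gap: 0.0169
```

step_arm(
  dp=[
    [0,0,-0.0125],
    [0,0,-0.0125],
    [0,0,0],
  ],
  rotation=[
    [0,0,0],
    [0,0,0],
    [0,0,0],
  ],
  fingers=[-1,-1,-1],
)

```text
t: 14.05
tcp_pos: [0.5572, 0.1619, 0.1658]
tool_rot: [3.102, 0.494, 0.003]
contact_force: [-3.1, -2.2, 8.6]
finger_gap: 0.0173
```

step_arm(
  dp=[
    [0,0,-0.0125],
    [0,0,0],
  ],
  rotation=[
    [0,0,0],
    [0,0,0],
  ],
  fingers=[-1,-1],
)

```text
t: 14.3
tcp_pos: [0.5572, 0.1619, 0.1654]
tool_rot: [3.102, 0.494, 0.003]
contact_force: [-3.3, -1.6, 8.7]
finger_gap: 0.0172
```

step_arm(
  dp=[
    [0,0,-0.0125],
    [0,0,0],
  ],
  rotation=[
    [0,0,0],
    [0,0,0],
  ],
  fingers=[-1,-1],
)

```text
t: 14.55
tcp_pos: [0.5573, 0.1619, 0.1654]
tool_rot: [3.102, 0.494, 0.003]
contact_force: [-3.9, -1.6, 11.0]
finger_gap: 0.0171
```

step_arm(
  dp=[
    [0,0,-0.0125],
    [0,0,0],
  ],
  rotation=[
    [0,0,0],
    [0,0,0],
  ],
  fingers=[-1,-1],
)

```text
t: 14.8
tcp_pos: [0.5573, 0.1619, 0.1653]
tool_rot: [3.102, 0.494, 0.003]
contact_force: [-5.6, -1.8, 13.0]
finger_gap: 0.017
```

z has halted at 0.1654, 4 mm below first firm contact, with force rising to 13 N, so the contact is at its stop. I'll ease off and look.

step_arm(
  dp=[
    [0,0,0.04],
    [0,0,0.02],
  ],
  rotation=[
    [0,0,0],
    [0,0,0],
  ],
  fingers=[-1,-1],
)

```text
t: 15.05
tcp_pos: [0.557, 0.1619, 0.1655]
tool_rot: [3.102, 0.494, 0.003]
contact_force: [0.7, -1.0, 1.2]
finger_gap: 0.0171
```

```bash
python3 - <<'E'
from h import *
c=snap('wrist','w8');d=snap('side','s8');s=get_state();print(s['t'],s['tcp_pos'],s['tool_rot'],s['contact_force'],s['finger_gap'])
zoom('w8',200,150,350,340,'z9',2.1*1.5)
zoom('s8',240,120,340,240,'z10',5)
a=cv2.imread('pics/z9.png');b=cv2.imread('pics/z10.png');b=cv2.resize(b,None,fx=a.shape[0]/b.shape[0],fy=a.shape[0]/b.shape[0]);b=b[:,:320];cv2.imwrite('pics/z12.png',np.hstack([a,b]))
E
```

```text
15.15 [0.55704405 0.16185145 0.16543549] [3.10239350e+00 4.93937535e-01 2.48903931e-03] [ 1.12759979 -0.22877796  4.13832224] 0.01693466368513138
```

View pics/z12.png

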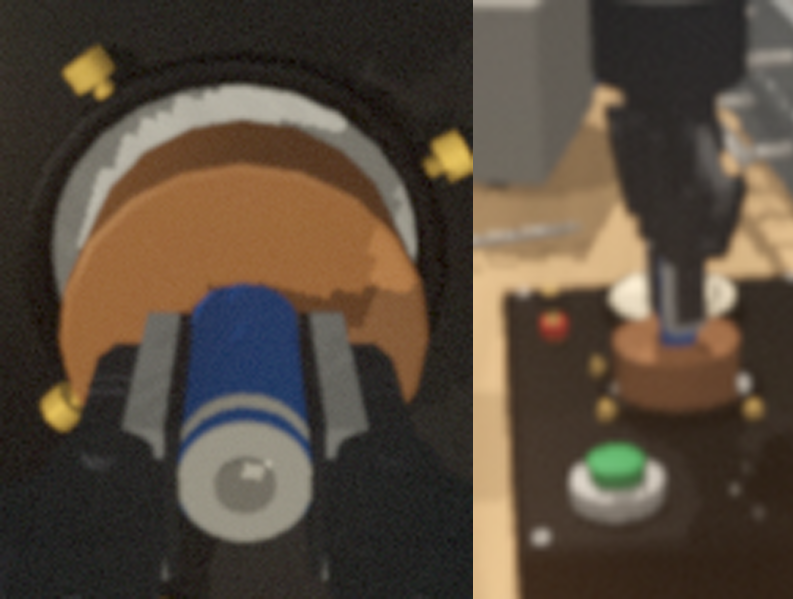

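The cell stands in the well with the fingers clear of the puck. Its top is still at about (278,304) in the full image, the same as before insertion, so it didn't slip in the grip. Releasing.

step_arm(
  dp=[
    [0,0,0],
    [0,0,0],
    [0,0,0],
    [0,0,0],
  ],
  rotation=[
    [0,0,0],
    [0,0,0],
    [0,0,0],
    [0,0,0],
  ],
  fingers=[0.2,0.2,0.2,0.2],
)

```text
t: 15.65
tcp_pos: [0.5564, 0.1619, 0.1649]
tool_rot: [-3.102, -0.494, 0.001]
contact_force: [-0.9, 1.0, 0.8]
finger_gap: 0.0514
```

step_arm(
  dp=[
    [0,0,0.3],
    [0,0,0.8],
    [0,0,1],
    [0,0,0],
    [0,0,0],
  ],
  rotation=[
    [0,0,0],
    [0,0,0],
    [0,0,0],
    [0,0,0],
    [0,0,0],
  ],
  fingers=[0.2,0.2,0.2,0.2,0.2],
)

```text
t: 16.27
tcp_pos: [0.5565, 0.1619, 0.2495]
tool_rot: [-3.102, -0.494, -0.001]
contact_force: [0.4, 0.5, 0.0]
finger_gap: 0.0513
```

```bash
python3 - <<'E'
from h import *
c=snap('wrist','w9');s=get_state();print(s['t'],s['tcp_pos'],s['tool_rot'],s['contact_force'],s['finger_gap'])
print(whitecen(c,278,250,40))
E
```

```text
16.325 [0.55607887 0.16178689 0.2484662 ] [ 3.10249117e+00  4.94002251e-01 -1.89182196e-03] [-0.549011    0.63115084 -0.94863589] 0.051208263729962664
[([263, 212, 29, 28, 633], array([276.90363349, 226.07266983]))]
```

View pics/w9.png

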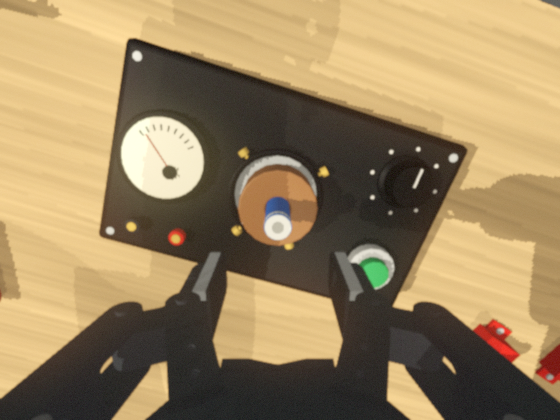

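The cell stands alone in the well, with its top at (277,227). Now to the button at about (375,272), with the fingers closed.

step_arm(
  dp=[
    [-0.45,-0.86,0],
    [-0.45,-0.86,0],
    [-0.48,-0.86,0],
    [0,0,0],
    [0,0,0],
  ],
  rotation=[
    [0,0,0],
    [0,0,0],
    [0,0,0],
    [0,0,0],
    [0,0,0],
  ],
  fingers=[-1,-1,-1,-1,-1],
)

```text
t: 16.95
tcp_pos: [0.5011, 0.0587, 0.2482]
tool_rot: [-3.102, -0.493, 0.002]
contact_force: [0.4, 0.1, -0.2]
finger_gap: 0.0
```

```bash
python3 - <<'E'
from h import *
c=snap('wrist','w10');s=get_state();print(s['t'],s['tcp_pos'],s['tool_rot'],s['contact_force'],s['finger_gap'])
f=c['frame'];h=cv2.cvtColor(f,cv2.COLOR_BGR2HSV);m=cv2.inRange(h,(35,80,50),(85,255,255))
n,l,st,ce=cv2.connectedComponentsWithStats(m);print([(st[i].tolist(),ce[i]) for i in range(1,n) if st[i][4]>100])
E
```

```text
17.0 [0.50134912 0.05904299 0.24846792] [-3.10204668e+00 -4.94356595e-01  1.62187404e-03] [-0.07934909 -0.98814848 -0.21027415] 0.00036445830086348263
[([269, 166, 33, 32, 818], array([284.87163814, 181.61613692])), ([426, 289, 32, 32, 482], array([439.75103734, 303.21161826]))]
```

View pics/w10.png

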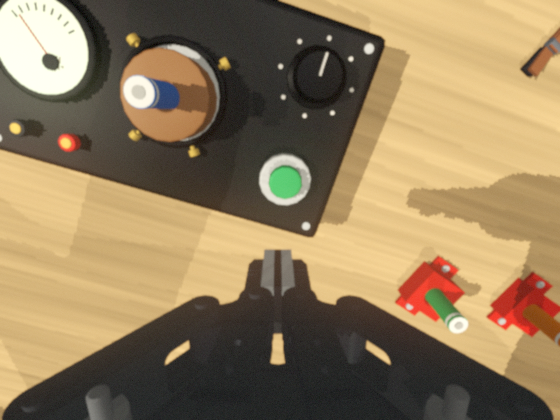

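```bash
python3 - <<'E'
from h import *
c=load('w10');b=load('w9');w6=load('w6')
print('btn',plane(c,284.9,181.6,.072),tri([ray(w6,395.9,265),ray(c,284.9,181.6)]))
print(whitecen(c,140,92,12))
a=(277.3,226.6)
for q in [(141,92)]: print('cell top',tri([ray(b,*a),ray(c,*q)]),plane(c,*q,.127),plane(b,*a,.127))
zoom('w10',115,65,165,115,'z13',8);zoom('w9',255,200,305,250,'z14',8)
cv2.imwrite('pics/z15.png',np.hstack([cv2.imread('pics/z13.png'),cv2.imread('pics/z14.png')]))
E
```

```text
btn [0.52187609 0.05810473 0.072     ] (array([0.52056466, 0.057514  , 0.06570893]), [np.float64(4.508568607633353e-06), np.float64(4.50856860754417e-06)])
[([123, 74, 32, 35, 885], array([138.70508475,  91.35141243]))]
cell top (array([0.55717851, 0.16074495, 0.12309157]), [np.float64(0.00031353328328452876), np.float64(0.00031353328328445363)]) [0.55776913 0.15897167 0.127     ] [0.55831086 0.16134535 0.127     ]
```

View pics/z15.png

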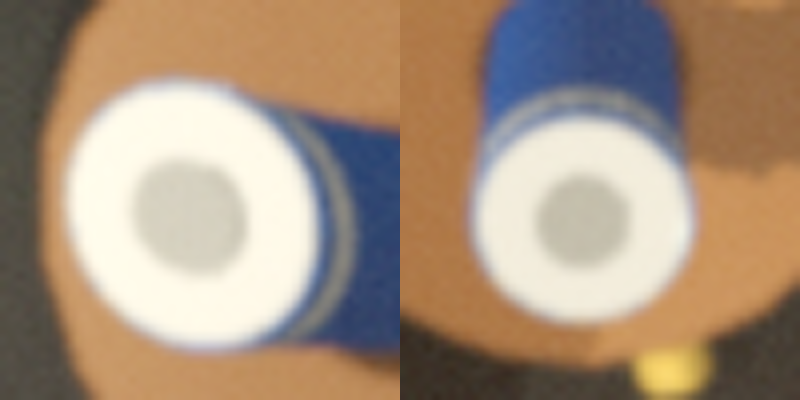

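```bash
python3 - <<'E'
from h import *
c=load('w10');b=load('w9')
a=(277.4,227.1);q=(138.3,91.6)
print('cell top',tri([ray(b,*a),ray(c,*q)]),plane(c,*q,.127),plane(b,*a,.127))
E
```

```text
cell top (array([0.55743799, 0.16103214, 0.12562982]), [np.float64(5.7188591226359084e-05), np.float64(5.718859122655244e-05)]) [0.55750112 0.16049348 0.127     ] [0.55799529 0.16117274 0.127     ]
```

The triangulated cell top is 0.1256 m, against about 0.127 expected when home and 0.131 when not, so it's seated. Now over and down to the button.

step_arm(
  dp=[
    [0.25,-0.01,-0.4],
    [0.25,-0.01,-0.8],
    [0,0,-0.8],
    [0,0,-0.46],
    [0,0,0],
  ],
  rotation=[
    [0,0,0],
    [0,0,0],
    [0,0,0],
    [0,0,0],
    [0,0,0],
  ],
  fingers=[-1,-1,-1,-1,-1],
)

```text
t: 17.62
tcp_pos: [0.5205, 0.0583, 0.149]
tool_rot: [-3.102, -0.495, 0.006]
contact_force: [-0.7, -0.2, 0.8]
finger_gap: 0.0003
```

step_arm(
  dp=[
    [0,0,-0.05],
    [0,0,-0.05],
    [0,0,-0.025],
    [0,0,0],
  ],
  rotation=[
    [0,0,0],
    [0,0,0],
    [0,0,0],
    [0,0,0],
  ],
  fingers=[-1,-1,-1,-1],
)

```text
t: 18.12
tcp_pos: [0.5215, 0.0578, 0.1461]
tool_rot: [3.102, 0.494, 0.001]
contact_force: [0.6, 0.1, -0.1]
finger_gap: 0.0002
```

step_arm(
  dp=[
    [0,0,-0.05],
    [0,0,-0.05],
    [0,0,0],
  ],
  rotation=[
    [0,0,0],
    [0,0,0],
    [0,0,0],
  ],
  fingers=[-1,-1,-1],
)

```text
t: 18.5
tcp_pos: [0.5216, 0.0578, 0.1421]
tool_rot: [3.102, 0.494, 0.001]
contact_force: [0.4, -0.5, 3.6]
finger_gap: 0.0002
```

step_arm(
  dp=[
    [0,0,-0.03],
    [0,0,-0.03],
    [0,0,0],
  ],
  rotation=[
    [0,0,0],
    [0,0,0],
    [0,0,0],
  ],
  fingers=[-1,-1,-1],
)

```text
t: 18.88
tcp_pos: [0.5216, 0.0579, 0.1396]
tool_rot: [3.102, 0.494, 0.001]
contact_force: [1.9, -0.3, 4.2]
finger_gap: -0.0001
```

step_arm(
  dp=[
    [0,0,-0.025],
    [0,0,-0.02],
    [0,0,0],
  ],
  rotation=[
    [0,0,0],
    [0,0,0],
    [0,0,0],
  ],
  fingers=[-1,-1,-1],
)

```text
t: 19.25
tcp_pos: [0.5217, 0.0578, 0.1386]
tool_rot: [3.102, 0.494, 0.001]
contact_force: [-2.5, -0.4, 8.5]
finger_gap: -0.0001
```

step_arm(
  dp=[
    [0,0,-0.02],
    [0,0,0],
    [0,0,0],
  ],
  rotation=[
    [0,0,0],
    [0,0,0],
    [0,0,0],
  ],
  fingers=[-1,-1,-1],
)

```text
t: 19.62
tcp_pos: [0.5218, 0.0579, 0.1385]
tool_rot: [3.102, 0.494, 0.0]
contact_force: [-4.9, -0.8, 14.1]
finger_gap: 0.0001
```

It has bottomed out at z 0.1385, with force up to 14 N. A quick look while it's still pressed.

```bash
python3 - <<'E'
from h import *
c=snap('wrist','w11');d=snap('side','s11')
zoom('w11',220,190,340,330,'z9',3.5);zoom('s11',230,150,340,250,'z10',4.9)
a=cv2.imread('pics/z9.png');b=cv2.imread('pics/z10.png');b=b[:,:370];cv2.imwrite('pics/z16.png',np.hstack([a[:490],b[:490]]))
E
```

```text
(no output)
```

View pics/z16.png

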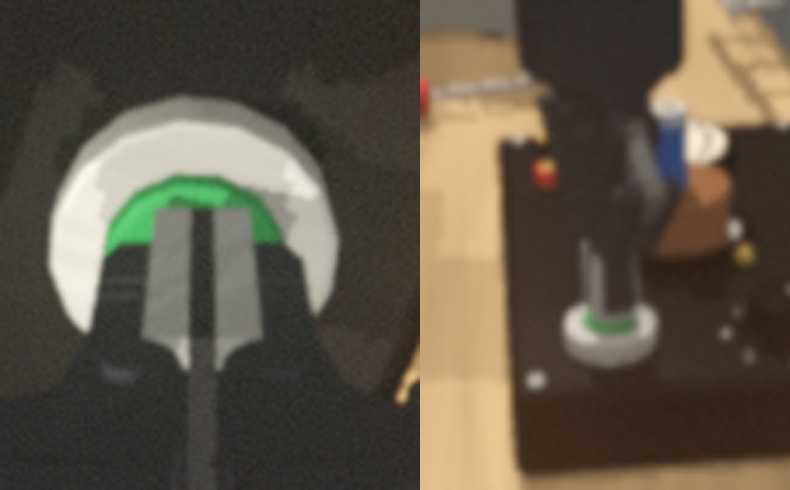

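The button is pushed right down, nearly flush with its collar. The fingertips are on the green face and the cell is still standing. Retracting.

step_arm(
  dp=[
    [0,0,0.3],
    [0,0,0.8],
    [0,0,1],
    [-0.6,-0.5,0.8],
    [-0.6,-0.5,0],
  ],
  rotation=[
    [0,0,0],
    [0,0,0],
    [0,0,0],
    [0,0,0],
    [0,0,0],
  ],
  fingers=[-1,-1,-1,-1,-1],
)

```text
t: 20.35
tcp_pos: [0.4738, 0.0176, 0.2554]
tool_rot: [3.101, 0.495, 0.007]
contact_force: [-0.5, -0.9, -1.2]
finger_gap: 0.0001
```

step_arm(
  dp=[
    [-0.4,0,0],
    [0,0,0],
    [0,0,0],
    [0,0,0],
  ],
  rotation=[
    [0,0,0],
    [0,0,0],
    [0,0,0],
    [0,0,0],
  ],
  fingers=[-1,-1,-1,-1],
)

```text
t: 20.85
tcp_pos: [0.4577, 0.018, 0.2525]
tool_rot: [-3.102, -0.495, 0.001]
contact_force: [-0.3, 0.6, 0.2]
finger_gap: 0.0005
```

```bash
python3 - <<'E'
from h import *
c=snap('wrist','w12');d=snap('side','s12');s=get_state();print(s['t'],s['tcp_pos'],s['contact_force'])
a=c['frame'];b=d['frame'];cv2.imwrite('pics/z17.png',np.hstack([cv2.resize(a,(400,300)),cv2.resize(b[130:380,180:440],(400,385))[:300]]))
E
```

```text
20.95 [0.45767842 0.01801095 0.25254908] [ 0.02281362 -0.22490081  1.04421431]
```

View pics/z17.png

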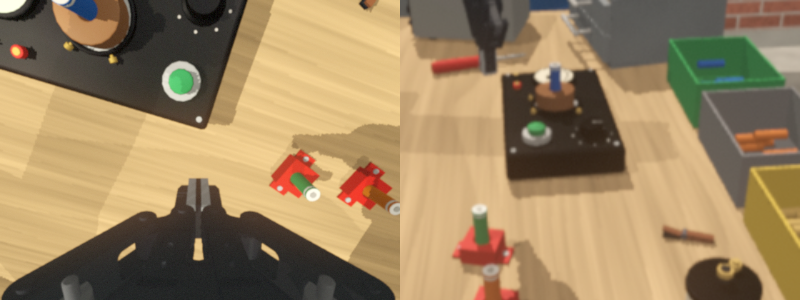

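View pics/w12.png

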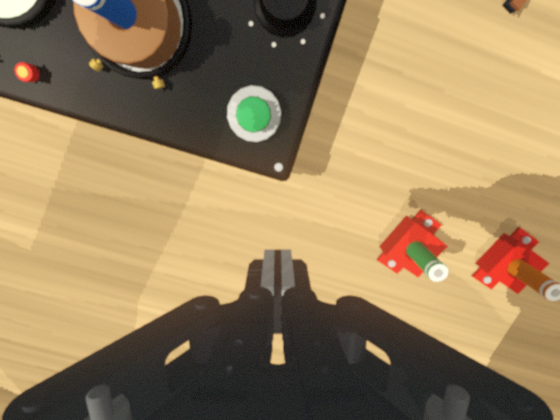

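The button at (253,114) is out again and the cell stands upright in the puck. The other cells, the dry cell, the clip and the screwdriver look unmoved, and the arm is clear. Handing in.

```bash
python3 - <<'E'
from h import *
print(sign_off())
E
```

```text
the job is handed in; nothing more can be done
None
```

The blue cell is in the tester's well and, by my checks, fully home. I let it go, pushed the green button right in and released it, then handed the job in at about 21 s of the 72 s allowed. The hand-in gave no verdict.

- **Finding the well:** the wrist camera showed the off-centre well clearly, so the cell went in on the first descent without a search on the rim. I eased it under 1 mm sideways when side force built up to about 4 N.
- **Seating:** the contact slid at about 8 N. It stopped 4.0 mm below first firm contact, and I quit pressing at 13 N of upward force on the wrist.
- **Cell check after release:** two wrist views put the cell's top at 0.1256 m. That is about 1.4 mm below the 0.127 m expected when home, and well short of the 0.131 m it would read with the contact still up.
- **Button:** it bottomed out at about 14 N and looked nearly flush with its collar while held in. The last pictures show it out again.
- **Rest of the scene:** the last pictures show the blue cell upright and the arm clear of everything. The other cells, the dry cell, the clip and the screwdriver look unmoved; I judged that by eye and did not measure it.
- **Disagreements:**
  - The camera estimates of the button centre differed by several mm, and its triangulated height came out about 6 mm below the stated 72 mm. The fingertips still landed on the green face.
  - The wrist camera placed the gripped cell about 1 mm to one side. I cancelled this by lining the cell's bottom up with the well in the same view.

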